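Draw a connecting rod out from under hold-down lips and lay it in a tray

TASK

The connecting rod in the bench fixture is finished. Draw it straight out along the bed until its big end is clear of the two overhanging hold-down lips, without prising up against them, then lift it and gently lay it flat on the floor of the open parts tray, inside the rim. Leave the piston and the gear where they stand.

Things in the scene. Friction and masses are not known exactly. Their poses are not given: they have to be found in the camera images.
- fixture: Low dark steel bench fixture, fixed: bed 230 (x) x 104 (y) mm, 10 mm thick; origin at the centre of its underside, z up. At its closed end (+x) are side walls, inner faces 80 mm apart, from x = 40 to 112 mm, and a back stop with its face at x = 97 mm, all 35 mm high from the bench. The -x end is open and bare. The rod lies along x, big end under the lips; it slides out towards -x.
- lips: Two grey hold-down lips on top of the fixture's side walls, fixed; origin and axes as the fixture's. They span x = 40 to 112 mm and reach inward to 14 mm from the centre line on each side; underside 35 mm, top 42 mm (screw heads 47 mm) above the bench. The underside is 3 mm above the rod's big end.
- rod_beam (a point): Middle of the straight beam of a loose dark connecting rod lying flat, half-way up (11 mm over its underside); y axis along the rod to the big end, z up. Rod 166 mm long, 22 mm thick, 0.36 to 0.68 kg. Beam 20 mm wide, from 3 to 18 mm over the underside, straight for 40 mm each way: grasp it across from above. Starts 21 mm over the bench, 2 to 14 mm to the fixture's -x side of its origin.
- rod_big_end (a point): Centre of the rod's big end, a ring 56 mm wide (about 70 mm over its bolts), 22 mm high, 66.5 mm from rod_beam along the rod. The ring's far end is 94.5 mm from rod_beam; the small end (32 mm wide) ends 71.5 mm from rod_beam the other way. The ring is clear of the lips once rod_beam is beyond -55 mm along the fixture's x.
- tray: Open empty grey sheet-metal tray, fixed: 198 (x) x 116 (y) mm outside, 192 x 110 mm inside; floor 3 mm above the bench, rolled rim up to 21 mm above it. Origin at the centre of its underside, z up. The rod goes in along x, either way round; it is centred when rod_beam is 11.5 mm from the tray's centre, on the small end's side (the rod's big end pointing away).
- piston_1: Bare metal piston, loose bystander, about 70 mm across and 60 mm high, standing on the bench; origin at the centre of its underside.
- gear_1: Small dark spur gear with a hub, loose bystander, 63 mm across and 23 mm high, lying on the bench; origin at the centre of its underside.

How it is judged:
By the outcome, as a careful person would: the job done as asked, in the order asked, and still so for the second after the job is handed in, with the robot touching nothing.
It also fails if it takes over 38 s, if anything falls off the work surface, if the arm or the gripper's body presses on something with over 40 N, if the wrist force passes 120 N, or if a joint passes its speed limit or range.

ROBOT

A 6-joint arm with a two-finger parallel gripper is mounted at the origin on a cart in front of the work surface, level with it; the furniture and walls round the work are solid. World frame = base frame: x ahead of the robot, y to its left, z up, the work surface at z = 0. Lengths are in mm, angles in rad, forces in N, time in s.
With the tool pointing down it reaches from about 350 to 875 mm from the base axis. Payload 4.2 kg.
Tool frame: the origin (TCP) lies midway between the tips of the shut fingers; the grasp point (between the pads) lies 19 mm behind it; x points along the fingers, y is the direction in which the jaws open and shut, and the axes are right-handed (so a half turn about x gives the same grasp; the last joint's range is limited). The gripper opens to 85 mm and grips with 20 to 120 N. Pads are 22 mm wide; open, the fingers measure 114 mm over their backs; the gripper's body (76 mm by 85 mm) begins 54 mm behind the grasp point. The pads swing forward as they close: fully open they stand 13 mm farther back than shut.
Start: joints at [-0.848, 0.385, 0.008, 0, -1.194, -0.259], TCP at [279.605, -558.946, 231.312] pointing down, gripper open.
Joint ranges: [-3.14, 3.14], [-1.21, 2.06], [-1.07, 1.41], [-3.16, 2.05], [-2.99, -0.16], [-3.1, 3.1]. Speed limits (rad/s): [2.79, 2.79, 3.14, 3.14, 3.14, 3.14].

INTERFACE

Orientations are given as a unit quaternion [x, y, z, w].
In Python, from bench import readout, imaging, arm gives the robot as it stands.
- The arm moves only by the tool arm_command, never from a script. Its argument "increments" is a list of rows, each a list of 3 entries, a list of its own where there are three numbers: the turn, a rotation vector about the world's x, y, z in degrees, then the shift along the world's x, y, z in mm, then the closure, from 0 (fully open) to 1 (shut). In form: [[[ax, ay, az], [tx, ty, tz], fingers], ...]. A call has exactly 5 rows; each row is the pose to reach, as a shift and turn from the pose measured when the call began; what a row does not reach only later rows make up. A row lasts 1/10 s, in which the tool goes at most 50 mm and 8.59 degrees, less where a joint would pass 70% of its speed; a pose out of reach is approached as far as the arm can. A call with a gripper value outside its range is refused whole. The fingers move at their own pace and stop on an object; the grip force is fixed at half the most. Time passes only in rows, so rows that repeat a pose let the fingers close, or fill a call up. It gives the time, the measured TCP pose, the force and the opening at its end, in the units of the state.
- readout.read_state(): the state, without advancing time (a new reading comes with each control period).
- imaging.get_image(name): name is "scene" or "top"; returns (picture, depth): 384x512x3 uint8, blue, green, red; 384x512 float32, mm along the optical axis (not along the pixel's ray), 0 where there is no reading.
- imaging.camera_info(name): a dict with "vfov" (degrees; the focal length in pixels is half the picture's height over the tangent of half this angle, whatever the lens; pixels are square), "cx", "cy" (the principal point, pixels), "D" ([k1, k2, p1, p2, k3] as OpenCV has them; the pictures are not rectified), "eye" and "rotation" of the camera in the world. Camera axes: x right, y down, z forward; pixel columns grow to the right and rows downward; lengths in mm; the calibration is good to about 2 mm. A picture is of the moment at which its call begins. camera_info takes no time and is no camera call.
- arm.job_done(): hands the job in, once; it reports no verdict.
The state is a dict: "clock": time; "joints": joint angles; "joint_vel": joint speeds; "joint_efforts": joint torques, N m; "position": TCP position; "ee_rot": TCP orientation; "contact_force": force on the tool from outside, world axes, zero at the start; "wrist_torque": the same for the moment, N m; "gripper_width": finger opening in mm.
Only numpy, scipy, OpenCV 4.12 (cv2) and the standard library are available. Lean on these libraries where they do the work, as an engineer would, in place of code of your own. Each camera call takes 0.05 s, during which the arm holds its last target. There are 200 camera calls.

## Working session

There is one attempt and no reset: what is moved stays moved. The work goes in short steps, Python scripts to look and compute and a tool call to move; the robot and the scene stay as the last step left them, time stands still between calls to the robot, and variables do not carry over. Pictures are saved under pics/ and viewed, about 8 in all and at most 12, crops included, and the job is handed in when it is done.

Besides the shell and the picture viewer there is one more tool, called after "Call:" as name(argument=value, ...), one argument or row to a line, values as JSON. arm_command: Moves the arm, as the interface text tells. Its arguments: {"type":"object","properties":{"increments":{"type":"array","items":{"type":"array"}}},"required":["increments"]}

```bash
mkdir -p pics
cat > h.py <<'E'
import numpy as np, cv2
from bench import readout, imaging, arm
def cam(n):
    i=imaging.camera_info(n); f=192/np.tan(np.radians(i["vfov"])/2)
    K=np.array([[f,0,i["cx"]],[0,f,i["cy"]],[0,0,1.]])
    return i,K,np.array(i["D"],float),np.array(i["eye"],float),np.array(i["rotation"],float)
def cloud(n,dep):
    i,K,D,e,R=cam(n)
    v,u=np.mgrid[0:384,0:512].astype(np.float32)
    p=cv2.undistortPoints(np.stack([u.ravel(),v.ravel()],1)[:,None],K,D)[:,0]
    P=np.c_[p,np.ones(len(p))]*dep.reshape(-1,1)
    W=P@R.T+e; W[dep.ravel()<=0]=np.nan
    return W.reshape(384,512,3)
def shot(n,tag):
    im,d=imaging.get_image(n); np.savez('pics/'+tag+'.npz',im=im,d=d); cv2.imwrite('pics/'+tag+'.png',im); return im,d
E
python3 - <<'E'
from h import *
for n in("top","scene"):
    im,d=shot(n,n+"0"); i=cam(n); print(i[0]); W=cloud(n,d); print(n,[np.round(W[r,c]) for r,c in((192,256),(300,256),(192,100))])
a=cv2.imread('pics/top0.png');b=cv2.imread('pics/scene0.png')
cv2.imwrite('pics/both0.png',cv2.resize(np.vstack([a,b]),None,fx=.78,fy=.78) )
s=readout.read_state(); print({k:np.round(v,3) for k,v in s.items()})
E
```

```text
{'vfov': 50.62965048430209, 'cx': 260.66560805404987, 'cy': 188.31832461570107, 'D': array([0.03538239, 0.        , 0.        , 0.        , 0.        ]), 'eye': array([ 467.38700374, -153.25767532,  972.64018141]), 'rotation': array([ 0.70729615, -0.70550898,  0.03287009, -0.03014623])}Traceback (most recent call last):
  File "<stdin>", line 3, in <module>
  File "h.py", line 12, in cloud
    W=P@R.T+e; W[dep.ravel()<=0]=np.nan
      ~^~~~
ValueError: matmul: Input operand 1 has a mismatch in its core dimension 0, with gufunc signature (n?,k),(k,m?)->(n?,m?) (size 4 is different from 3)
```

View pics/top0.png

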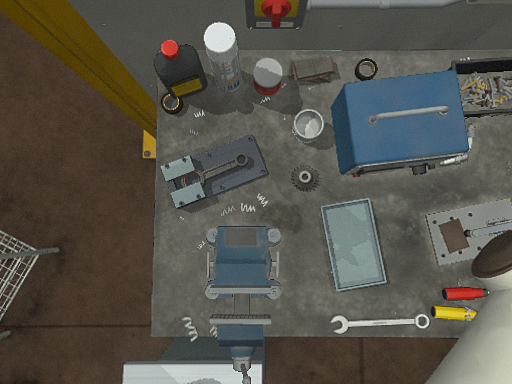

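```bash
sed -i 's/np.array(i\["rotation"\],float)$/Rotation.from_quat(i["rotation"]).as_matrix()/; 1a from scipy.spatial.transform import Rotation' h.py
python3 - <<'E'
from h import *
z=np.load('pics/top0.npz'); d=z['d']; im=z['im']
W=cloud("top",d); np.set_printoptions(suppress=True)
for n,(c,r) in dict(bench=(290,230),rodsmall=(243,160),lip=(178,165),tray=(353,243),vice=(240,240),gear=(306,176),box=(400,110),piston=(309,125),base=(240,360)).items(): print(n,np.round(W[r,c],1))
cv2.imwrite('pics/top0c.png',cv2.resize(im[125:215,150:280],None,fx=6,fy=6,interpolation=cv2.INTER_CUBIC))
cv2.imwrite('pics/top0t.png',cv2.resize(im[190:300,300:410],None,fx=5,fy=5,interpolation=cv2.INTER_CUBIC))
im,d=shot("scene","scene0"); print(cam("scene")[3]); np.set_printoptions(precision=3)
s=readout.read_state(); print({k:np.round(v,3) for k,v in s.items()})
# height map summary of max z on 40mm grid
P=W.reshape(-1,3); P=P[np.isfinite(P[:,0])]
H=[[ (lambda q:int(q.max()) if len(q) else -1)(P[(abs(P[:,0]-x)<20)&(abs(P[:,1]-y)<20),2]) for y in range(120,-560,-40)] for x in range(840,160,-40)]
print("y",list(range(120,-560,-40)))
for x,h in zip(range(840,160,-40),H): print(x,h)
E
```

```text
bench [ 454.8 -227.     0.8]
rodsmall [ 621.2 -114.5   11.4]
lip [604.3  34.5  40.6]
tray [ 424.8 -375.4    4.2]
vice [ 435.9 -114.3  132.9]
gear [ 582.9 -264.7   12.9]
box [ 686.5 -422.   210.2]
piston [ 703.3 -271.2   25.3]
base [ 186.8 -114.4   93.1]
[ 98.4326196  466.29263758 404.97500842]
{'clock': np.float64(0.1), 'joints': array([-0.848,  0.385,  0.007, -0.   , -1.194, -0.259]), 'joint_vel': array([ 0.001, -0.001,  0.006,  0.003, -0.001, -0.001]), 'joint_efforts': array([ -0.   , -39.332,  18.893,   4.198,  -0.003,   0.   ]), 'position': array([ 279.373, -558.504,  230.342]), 'ee_rot': array([-0.162,  0.688,  0.163,  0.688]), 'contact_force': array([-0.778, -0.226, -0.037]), 'wrist_torque': array([-0.064,  0.009,  0.036]), 'gripper_width': np.float64(85.261)}
y [120, 80, 40, 0, -40, -80, -120, -160, -200, -240, -280, -320, -360, -400, -440, -480, -520]
840 [-1, 2, 211, 211, 227, 229, 309, 328, 327, 311, 37, 36, 5, 24, 24, 5, 4]
800 [-1, 157, 214, 213, 227, 228, 226, 326, 326, 33, 24, 12, 3, 21, -1, -1, -1]
760 [-1, 22, 159, 147, 4, 4, 4, 10, 5, 5, 6, 179, 179, 180, 179, 179, 1
[... 310 characters left out ...]
60 [-1, 43, 44, 45, 46, 17, 14, 11, 4, 26, 25, 4, 150, 149, 6, 99, 101]
520 [-1, 5, 50, 49, 45, 16, 23, 20, 4, 5, 26, 25, 23, 24, 6, 5, 6]
480 [-1, 4, 9, 4, 5, 127, 126, 126, 6, 4, 23, 24, 10, 25, 532, 5, 5]
440 [-1, 5, 6, 11, 104, 137, 137, 137, 39, 5, 6, 24, 8, 564, 535, 4, 6]
400 [-1, 6, 6, 12, 136, 155, 154, 155, 53, 5, 4, 23, 569, 580, 23, 5, 4]
360 [-1, 4, 4, 5, 158, 159, 159, 160, 52, 5, 4, 608, 611, 591, 24, 7, 6]
320 [-1, 4, 4, 4, 157, 159, 159, 159, 37, 4, 5, 612, 614, 24, 24, 5, 5]
280 [-1, 5, 5, 5, 159, 160, 160, 159, 19, 6, 5, 8, 8, 7, 5, 5, 13]
240 [-1, 4, 8, 23, 21, 156, 158, 158, 5, 5, 5, 12, 12, 10, 10, 11, 14]
200 [-1, 3, 3, 20, 19, 105, 175, 105, 5, 4, 6, 6, 8, 3, 4, 4, 4]
```

View pics/top0c.png

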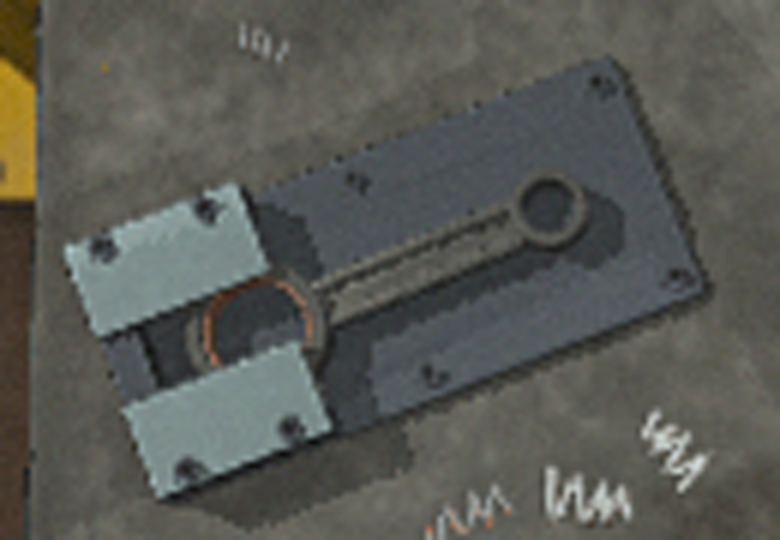

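View pics/top0t.png

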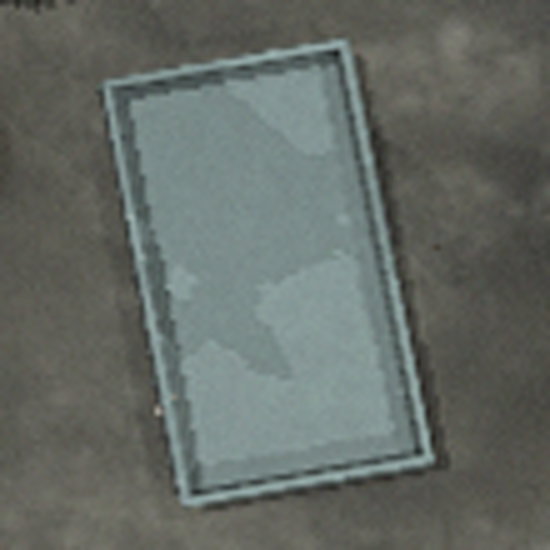

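View pics/scene0.png

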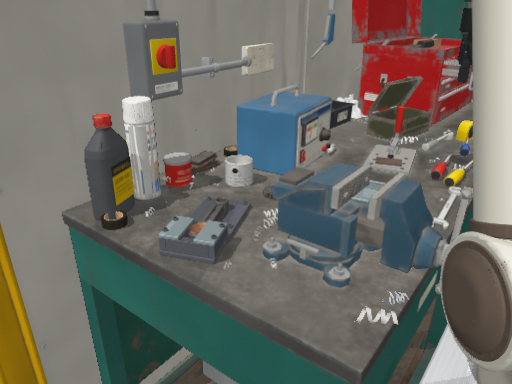

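```bash
cat >> h.py <<'E'
def ray(n,px,z):
    i,K,D,e,R=cam(n)
    p=cv2.undistortPoints(np.array(px,np.float64)[:,None],K,D)[:,0]
    d=np.c_[p,np.ones(len(p))]@R.T
    return (e+d*((z-e[2])/d[:,2])[:,None])[:,:2]
def crop(px,c0,r0,s): return (np.array(px,float)+.5)/s-.5+[c0,r0]
def fit(model,obs):
    model,obs=map(lambda a:np.array(a,float),(model,obs)); mc,oc=model.mean(0),obs.mean(0)
    A=(model-mc)[:,0]+1j*(model-mc)[:,1]; B=(obs-oc)[:,0]+1j*(obs-oc)[:,1]
    g=np.sum(np.conj(A)*B); g/=abs(g); a=np.angle(g); R=np.array([[g.real,-g.imag],[g.imag,g.real]])
    t=oc-R@mc; return t,np.degrees(a),obs-(model@R.T+t)
E
python3 - <<'E'
from h import *
np.set_printoptions(suppress=True,precision=1)
c=lambda p:crop(p,150,125,6)
lip=ray("top",c([(65,245),(240,183),(268,268),(100,335),(125,408),(298,343),(332,432),(160,497)]),42)
bed=ray("top",c([(610,57),(708,290)]),10)
# world y+ = image left = fixture +x ; image up=+x world => fixture y: +x fixture left, +y fixture = down in image
m=[(112,-52),(40,-52),(40,-14),(112,-14),(112,14),(40,14),(40,52),(112,52),(-115,-52),(-115,52)]
t,a,r=fit(m,np.r_[lip,bed]); print("fixture",t,a,"\n",r)
s=ray("top",c([(551,210),(258,330)]),32); v=s[1]-s[0]
ang=np.degrees(np.arctan2(v[1],v[0])); u=v/np.linalg.norm(v)
print("rod small,big",s,np.linalg.norm(v),ang,"beam",s[1]-66.5*u, s[0]+55.5*u)
T=ray("top",crop([(105,85),(347,42),(432,460),(187,502)],300,190,5),21)
# long axis tray x taken up in image (world +x); tray y = world +y = left
t2,a2,r2=fit([(99,58),(99,-58),(-99,-58),(-99,58)],T); print("tray",t2,a2,"\n",r2)
th=np.radians(a);F=np.array([[np.cos(th),-np.sin(th)],[np.sin(th),np.cos(th)]])
print("rod in fixture frame",(s-t)@F,((s[1]-66.5*u)-t)@F)
st=readout.read_state(); print(Rotation.from_quat(st['ee_rot']).as_matrix())
E
```

```text
fixture [595.1 -47.7] 111.69460665304568 
 [[ 1.  -1.1]
 [-1.2 -0.8]
 [ 1.1  2. ]
 [ 1.6 -1.2]
 [-0.4 -1. ]
 [-1.9  0.3]
 [-0.8  0.9]
 [ 0.9 -1. ]
 [-1.4  1.4]
 [ 1.2  0.4]]
rod small,big [[ 618.9 -111.6]
 [ 571.5    1.7]] 122.80458601386361 112.71321060874195 beam [597.1 -59.6] [597.4 -60.4]
tray [ 424.2 -371.6] 10.221565996979237 
 [[-1.5 -0.5]
 [-1.6  0.1]
 [ 1.   0.9]
 [ 2.1 -0.6]]
rod in fixture frame [[-68.2   1.5]
 [ 54.6   3.7]] [-11.9   2.5]
[[-0.  -0.4  0.9]
 [ 0.   0.9  0.4]
 [-1.   0.  -0. ]]
```

Call:
arm_command(
  increments=[
    [[0,0,3],[10,15,0],0.4],
    [[0,0,8],[29,45,0],0.5],
    [[0,0,14],[51,80,0],0.5],
    [[0,0,20],[73,115,0],0.5],
    [[0,0,26],[95,150,0],0.5],
  ],
)

```text
clock: 0.6
position: [375.0, -406.3, 230.0]
ee_rot: [-0.314, 0.633, 0.316, 0.633]
contact_force: [0.4, -0.2, 0.3]
gripper_width: 43.0
```

Call:
arm_command(
  increments=[
    [[0,0,6],[22,34,0],0.5],
    [[0,0,12],[44,69,0],0.5],
    [[0,0,18],[66,104,0],0.5],
    [[0,0,24],[89,139,0],0.5],
    [[0,0,30],[111,173,0],0.5],
  ],
)

```text
clock: 1.1
position: [486.4, -230.8, 229.9]
ee_rot: [-0.469, 0.529, 0.471, 0.528]
contact_force: [-0.2, -0.4, -0.5]
gripper_width: 42.6
```

Call:
arm_command(
  increments=[
    [[0,0,6],[24,38,-5],0.5],
    [[0,0,13],[50,78,-20],0.5],
    [[0,0,20],[77,120,-40],0.5],
    [[0,0,26],[98,155,-60],0.5],
    [[0,0,29],[108,170,-70],0.5],
  ],
)

```text
clock: 1.6
position: [594.5, -56.9, 157.4]
ee_rot: [-0.587, 0.393, 0.59, 0.391]
contact_force: [-1.2, 0.2, -0.6]
gripper_width: 42.7
```

Run:
```python
from h import *
np.set_printoptions(suppress=True,precision=2)
s=readout.read_state(); R=Rotation.from_quat(s['ee_rot']).as_matrix()
print(s['position'],R[:,0],np.degrees(np.arctan2(R[1,1],R[0,1])),s['joints'],s['contact_force'],s['gripper_width'])
im,d=shot("top","top1"); cv2.imwrite('pics/top1c.png',cv2.resize(im[100:240,150:320],None,fx=4,fy=4,interpolation=cv2.INTER_CUBIC))
```

```text
[594.46 -56.89 157.41] [-0.01 -0.   -1.  ] -157.30401234906992 [ 0.18  0.4  -0.16 -0.   -1.01  0.22] [-1.23  0.23 -0.56] 42.670208496241436
```

Call:
arm_command(
  increments=[
    [[0,0,0],[1,-1,-18],0.5],
    [[0,0,0],[2,-2,-45],0.5],
    [[0,0,0],[3,-3,-75],0.5],
    [[0,0,0],[3,-3,-100],0.5],
    [[0,0,0],[3,-3,-113],0.5],
  ],
)

```text
clock: 2.15
position: [596.0, -59.8, 41.2]
ee_rot: [-0.586, 0.394, 0.592, 0.389]
contact_force: [0.2, 0.3, -0.0]
gripper_width: 42.9
```

Run:
```python
from h import *
np.set_printoptions(suppress=True,precision=2)
s=readout.read_state(); R=Rotation.from_quat(s['ee_rot']).as_matrix()
print(s['position'],R[:,0],np.degrees(np.arctan2(R[1,1],R[0,1])),s['contact_force'],s['gripper_width'])
im,d=shot("scene","scene1"); cv2.imwrite('pics/scene1c.png',cv2.resize(im[140:290,130:290],None,fx=4,fy=4,interpolation=cv2.INTER_CUBIC))
```

```text
[595.99 -59.77  41.16] [-0.01 -0.   -1.  ] -157.25883184542337 [ 0.18  0.31 -0.02] 42.89027138220646
```

View pics/scene1c.png

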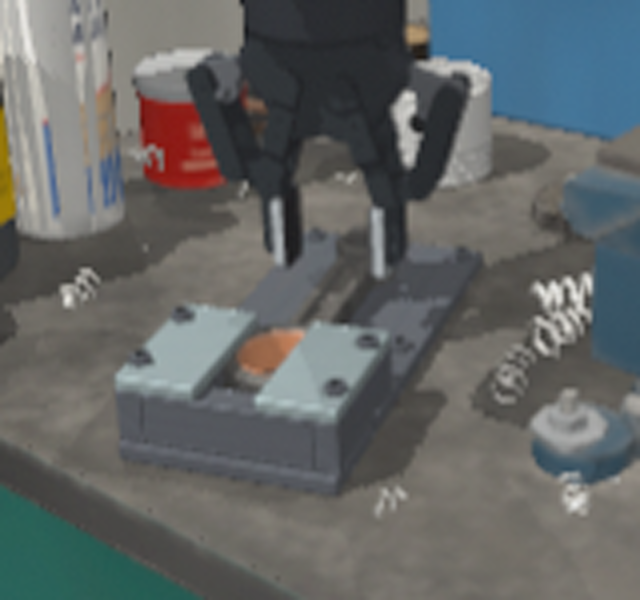

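Call:
arm_command(
  increments=[
    [[0,-0.3,0],[1,0,-8],0.5],
    [[0,-0.5,0],[1,0,-16],0.5],
    [[0,-0.5,0],[1,0,-23],0.5],
    [[0,-0.5,0],[1,0,-26.5],0.5],
    [[0,-0.5,0],[1,0,-26.5],0.5],
  ],
)

```text
clock: 2.7
position: [596.3, -59.8, 13.2]
ee_rot: [-0.587, 0.393, 0.59, 0.391]
contact_force: [0.6, 0.2, -0.4]
gripper_width: 42.3
```

Call:
arm_command(
  increments=[
    [[0,0,0],[0,0,0.5],0.6],
    [[0,0,0],[0,0,0.8],0.65],
    [[0,0,0],[0,0,0.8],0.7],
    [[0,0,0],[0,0,0.8],0.75],
    [[0,0,0],[0,0,0.8],1],
  ],
)

```text
clock: 3.2
position: [598.0, -59.4, 15.1]
ee_rot: [-0.589, 0.392, 0.589, 0.391]
contact_force: [1.8, 1.7, 3.3]
gripper_width: 18.5
```

Call:
arm_command(
  increments=[
    [[0,0,0],[0,0,0],1],
    [[0,0,0],[0,0,0],1],
    [[0,0,0],[0,0,0],1],
    [[0,0,0],[0,0,0],1],
    [[0,0,0],[0,0,0],1],
  ],
)

```text
clock: 3.7
position: [598.0, -59.4, 15.1]
ee_rot: [-0.589, 0.392, 0.589, 0.391]
contact_force: [1.3, -0.0, 1.2]
gripper_width: 18.3
```

Call:
arm_command(
  increments=[
    [[0,0,0],[0.7,-1.9,0],1],
    [[0,0,0],[2.2,-5.6,0],1],
    [[0,0,0],[4.1,-10.2,0],1],
    [[0,0,0],[5.9,-14.9,0],1],
    [[0,0,0],[7.4,-18.6,0],1],
  ],
)

```text
clock: 4.2
position: [604.5, -77.7, 15.1]
ee_rot: [-0.588, 0.392, 0.59, 0.391]
contact_force: [-2.4, 4.9, 2.9]
gripper_width: 18.5
```

Call:
arm_command(
  increments=[
    [[0,0,0],[2.6,-6.5,0],1],
    [[0,0,0],[6.5,-16,0],1],
    [[0,0,0],[10.4,-26,0],1],
    [[0,0,0],[14.6,-36,0],1],
    [[0,0,0],[17.2,-42,0],1],
  ],
)

```text
clock: 4.7
position: [620.5, -120.0, 14.4]
ee_rot: [-0.587, 0.393, 0.591, 0.391]
contact_force: [-1.0, 4.1, 2.0]
gripper_width: 18.4
```

Run:
```python
from h import *
np.set_printoptions(suppress=True,precision=2)
s=readout.read_state(); R=Rotation.from_quat(s['ee_rot']).as_matrix()
print(s['position'],R[:,0],np.degrees(np.arctan2(R[1,1],R[0,1])),s['contact_force'],s['gripper_width'])
im,d=shot("scene","scene2"); im2,_=shot("top","top2")
a=cv2.resize(im[140:290,130:290],None,fx=2.5,fy=2.5,interpolation=cv2.INTER_CUBIC)
b=cv2.resize(im2[115:215,150:280],(390,375),interpolation=cv2.INTER_CUBIC)
b=cv2.resize(im2[110:235,155:288],(399,375),interpolation=cv2.INTER_CUBIC)
cv2.imwrite('pics/c2.png',np.hstack([a,b]))
```

```text
[ 620.53 -120.03   14.43] [-0.01  0.   -1.  ] -157.28431070625624 [-0.99  4.05  1.99] 18.4164438455586
```

View pics/c2.png

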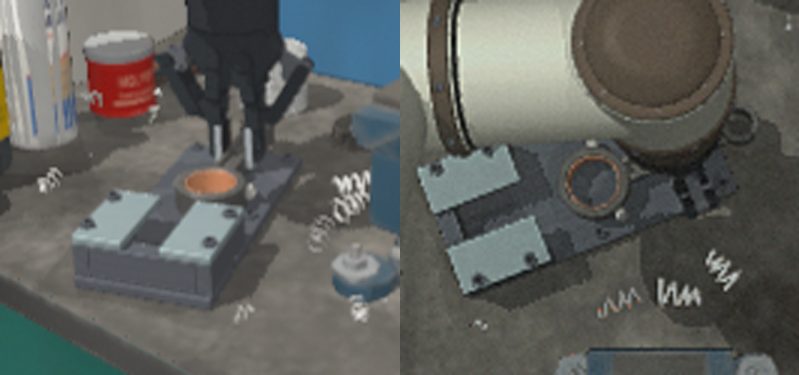

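Call:
arm_command(
  increments=[
    [[0,0,0],[1,0,3],1],
    [[0,0,0],[1,0,10],1],
    [[0,0,0],[1,0,22],1],
    [[0,0,0],[1,0,38],1],
    [[0,0,0],[1,0,56],1],
  ],
)

```text
clock: 5.3
position: [621.2, -120.6, 71.0]
ee_rot: [-0.587, 0.393, 0.591, 0.39]
contact_force: [0.4, -0.1, -6.5]
gripper_width: 18.3
```

Call:
arm_command(
  increments=[
    [[0,0,0],[0,0,25],1],
    [[0,0,0],[0,0,55],1],
    [[0,0,0],[0,0,85],1],
    [[0,0,0],[0,0,115],1],
    [[0,0,0],[0,0,135],1],
  ],
)

```text
clock: 5.8
position: [621.4, -120.4, 209.1]
ee_rot: [-0.588, 0.393, 0.59, 0.391]
contact_force: [0.5, 0.1, -5.7]
gripper_width: 18.2
```

Call:
arm_command(
  increments=[
    [[0,0,-2],[-5,-6,0],1],
    [[0,0,-7],[-16,-20,0],1],
    [[0,0,-13],[-30,-37,0],1],
    [[0,0,-19],[-44,-54,0],1],
    [[0,0,-25],[-58,-71,0],1],
  ],
)

```text
clock: 6.3
position: [561.1, -191.9, 207.5]
ee_rot: [-0.486, 0.513, 0.491, 0.51]
contact_force: [0.5, 0.2, -5.9]
gripper_width: 18.5
```

Call:
arm_command(
  increments=[
    [[0,0,-6],[-13,-16,0],1],
    [[0,0,-12],[-26,-32,0],1],
    [[0,0,-18],[-39,-48,0],1],
    [[0,0,-24],[-52,-64,0],1],
    [[0,0,-30],[-65,-80,0],1],
  ],
)

```text
clock: 6.8
position: [493.8, -272.1, 206.0]
ee_rot: [-0.334, 0.623, 0.341, 0.62]
contact_force: [-0.1, 0.4, -5.5]
gripper_width: 18.5
```

Call:
arm_command(
  increments=[
    [[0,0,-6],[-11,-13,0],1],
    [[0,0,-12],[-22,-26,0],1],
    [[0,0,-18],[-33,-39,0],1],
    [[0,0,-24],[-44,-52,0],1],
    [[0,0,-29],[-54,-64,0],1],
  ],
)

```text
clock: 7.3
position: [437.4, -336.0, 204.5]
ee_rot: [-0.165, 0.688, 0.174, 0.685]
contact_force: [0.5, 0.2, -6.8]
gripper_width: 18.3
```

Run:
```python
from h import *
np.set_printoptions(suppress=True,precision=2)
s=readout.read_state(); R=Rotation.from_quat(s['ee_rot']).as_matrix()
print(s['position'],R[:,0],np.degrees(np.arctan2(R[1,1],R[0,1])),s['joints'],s['contact_force'],s['gripper_width'])
```

```text
[ 437.39 -336.01  204.52] [-0.01  0.01 -1.  ] 117.70463649882694 [-0.37  0.29 -0.2  -0.01 -1.09 -0.72] [ 0.53  0.17 -6.83] 18.344405526996077
```

Call:
arm_command(
  increments=[
    [[-0.1,-0.1,-5],[-7,-10,-5],1],
    [[-0.2,-0.2,-10],[-14,-20,-20],1],
    [[-0.4,-0.4,-14],[-20,-30,-42],1],
    [[-0.5,-0.5,-17],[-24,-36,-65],1],
    [[-0.5,-0.5,-17.5],[-24.5,-37.5,-85],1],
  ],
)

```text
clock: 7.8
position: [410.0, -373.1, 117.2]
ee_rot: [-0.059, 0.704, 0.064, 0.705]
contact_force: [0.7, -0.4, -7.4]
gripper_width: 18.6
```

Run:
```python
from h import *
np.set_printoptions(suppress=True,precision=3)
s=readout.read_state(); R=Rotation.from_quat(s['ee_rot']).as_matrix()
print(s['position'],R[:,0],np.degrees(np.arctan2(R[1,1],R[0,1])),s['joints'],s['contact_force'],s['gripper_width'])
im,d=shot("scene","scene3"); im2,d2=shot("top","top3")
a=cv2.resize(im[80:280,300:512],(398,375),interpolation=cv2.INTER_CUBIC)
b=cv2.resize(im2[180:305,290:423],(399,375),interpolation=cv2.INTER_CUBIC)
cv2.imwrite('pics/c3.png',np.hstack([a,b]))
```

```text
[ 410.034 -373.05   117.202] [ 0.     0.006 -1.   ] 99.95849889988853 [-0.449  0.378 -0.316 -0.007 -0.879 -0.943] [ 0.686 -0.388 -7.386] 18.604190839061367
```

View pics/c3.png

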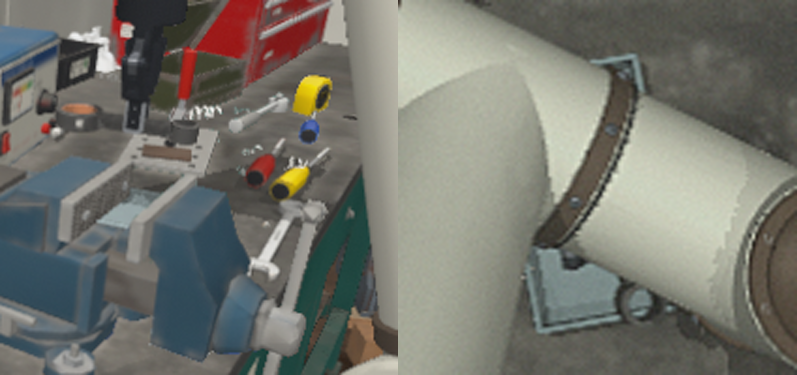

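Run:
```python
from h import *
np.set_printoptions(suppress=True,precision=1)
g=np.array([410,-373.1]);a=np.radians(9.96);u=np.array([np.cos(a),np.sin(a)])
print("small top-cam meas",ray("top",[(368.8,280.5)],134),"exp",g-55.5*u)
for n in("scene",):
    i,K,D,e,R=cam(n)
    q=np.array([[*(g+66.5*u),134],[*(g-55.5*u),134],[*(g-55.5*u),112]])
    p=cv2.projectPoints((q-e)@R,np.zeros(3),np.zeros(3),K,D)[0][:,0]; print("exp crop px",(p-[300,80])*1.877)
d=np.load('pics/scene3.npz')['d'];W=cloud("scene",d)
m=(W[...,0]>320)&(W[...,0]<520)&(abs(W[...,1]+373)<60)&(W[...,2]>80)&(W[...,2]<160)
P=W[m]
for x in range(330,520,15):
    q=P[abs(P[:,0]-x)<7.5]
    if len(q)>3: print(x,len(q),np.percentile(q[:,1],[2,50,98]),np.percentile(q[:,2],[2,50,98]))
```

```text
small top-cam meas [[ 355.4 -376. ]] exp [ 355.3 -382.7]
exp crop px [[ 79.9 106.5]
 [185.2 121.7]
 [182.3 140.1]]
345 93 [-391.5 -371.8 -366.1] [111.7 123.7 133.3]
360 96 [-394.  -368.4 -364.6] [111.7 127.2 133.3]
375 65 [-384.8 -368.9 -365. ] [115.6 124.  132.3]
390 82 [-383.6 -366.  -353.5] [115.7 126.5 158.3]
405 181 [-388.1 -352.3 -346.3] [116.5 138.3 158.4]
420 55 [-372.3 -356.6 -350.4] [114.4 125.9 152.5]
435 58 [-374.5 -359.  -354.8] [114.9 124.  129.4]
450 110 [-372.1 -349.9 -333.3] [111.8 123.7 132.5]
465 93 [-382.4 -335.8 -328.2] [111.6 125.4 132.5]
480 98 [-384.1 -336.1 -331.3] [111.9 125.  132.5]
495 73 [-379.2 -360.2 -336.7] [113.5 128.2 132.6]
```

Call:
arm_command(
  increments=[
    [[-0.1,0,0.1],[1,0,-12],1],
    [[-0.2,0,0.2],[2,0,-33],1],
    [[-0.3,0,0.2],[3,-0.5,-56],1],
    [[-0.3,0,0.2],[3,-0.5,-76],1],
    [[-0.3,0,0.2],[3,-0.5,-88],1],
  ],
)

```text
clock: 8.4
position: [411.2, -371.6, 26.0]
ee_rot: [-0.061, 0.707, 0.065, 0.702]
contact_force: [-0.8, 0.9, -5.9]
gripper_width: 18.3
```

Call:
arm_command(
  increments=[
    [[0,0,0],[0,0,-5],1],
    [[0,0,0],[0,0,-9],1],
    [[0,0,0],[0,0,-12],1],
    [[0,0,0],[0,0,-14],1],
    [[0,0,0],[0,0,-14],1],
  ],
)

```text
clock: 8.9
position: [411.4, -371.8, 12.3]
ee_rot: [-0.061, 0.706, 0.065, 0.702]
contact_force: [-0.6, 0.7, -6.0]
gripper_width: 18.2
```

Run:
```python
from h import *
np.set_printoptions(suppress=True,precision=3)
s=readout.read_state(); R=Rotation.from_quat(s['ee_rot']).as_matrix()
print(s['position'],R[:,0],np.degrees(np.arctan2(R[1,1],R[0,1])),s['contact_force'],s['gripper_width'])
```

```text
[ 411.445 -371.766   12.29 ] [-0.006  0.005 -1.   ] 100.23246331823283 [-0.619  0.677 -6.011] 18.21225079010397
```

Call:
arm_command(
  increments=[
    [[-0.3,-0.3,0],[0.5,-0.5,-0.6],1],
    [[-0.3,-0.3,0],[0.5,-0.5,-1.3],1],
    [[-0.3,-0.3,0],[0.5,-0.5,-2],1],
    [[-0.3,-0.3,0],[0.5,-0.5,-2.6],1],
    [[-0.3,-0.3,0],[0.5,-0.5,-3],1],
  ],
)

```text
clock: 9.4
position: [411.9, -372.2, 9.3]
ee_rot: [-0.063, 0.705, 0.063, 0.704]
contact_force: [-0.3, -0.2, -5.7]
gripper_width: 18.4
```

Call:
arm_command(
  increments=[
    [[0,0,0],[0,0,-0.3],1],
    [[0,0,0],[0,0,-0.6],1],
    [[0,0,0],[0,0,-0.9],1],
    [[0,0,0],[0,0,-1.2],1],
    [[0,0,0],[0,0,-1.2],1],
  ],
)

```text
clock: 9.9
position: [412.0, -372.3, 8.2]
ee_rot: [-0.063, 0.705, 0.063, 0.704]
contact_force: [-0.7, 0.4, -4.4]
gripper_width: 18.5
```

Call:
arm_command(
  increments=[
    [[0,0,0],[0,0,-0.2],1],
    [[0,0,0],[0,0,-0.4],1],
    [[0,0,0],[0,0,-0.6],1],
    [[0,0,0],[0,0,-0.8],1],
    [[0,0,0],[0,0,-0.8],1],
  ],
)

```text
clock: 10.4
position: [412.0, -372.4, 8.1]
ee_rot: [-0.063, 0.705, 0.063, 0.704]
contact_force: [-2.0, 1.7, 3.6]
gripper_width: 18.5
```

Call:
arm_command(
  increments=[
    [[0,0,0],[0,0,0],0.76],
    [[0,0,0],[0,0,0],0.72],
    [[0,0,0],[0,0,0.5],0.66],
    [[0,0,0],[0,0,0.5],0.6],
    [[0,0,0],[0,0,0.5],0.55],
  ],
)

```text
clock: 10.9
position: [412.3, -372.6, 8.7]
ee_rot: [-0.063, 0.704, 0.063, 0.704]
contact_force: [-0.3, 0.7, 0.3]
gripper_width: 38.3
```

Call:
arm_command(
  increments=[
    [[0,0,0],[0,0,3],0.5],
    [[0,0,0],[0,0,10],0.5],
    [[0,0,0],[0,0,22],0.5],
    [[0,0,0],[0,0,42],0.5],
    [[0,0,0],[0,0,70],0.5],
  ],
)

```text
clock: 11.4
position: [411.7, -372.2, 79.3]
ee_rot: [-0.063, 0.705, 0.063, 0.704]
contact_force: [0.8, -0.4, 0.1]
gripper_width: 42.7
```

Call:
arm_command(
  increments=[
    [[0,0,0],[0,0,30],0.5],
    [[0,0,0],[0,0,65],0.5],
    [[0,0,0],[0,0,100],0.5],
    [[0,0,0],[0,0,130],0.5],
    [[0,0,0],[0,0,150],0.5],
  ],
)

```text
clock: 11.9
position: [412.1, -372.6, 233.5]
ee_rot: [-0.064, 0.703, 0.062, 0.705]
contact_force: [1.0, -0.7, -0.0]
gripper_width: 42.8
```

Call:
arm_command(
  increments=[
    [[0,0,0],[-10,-15,0],0.5],
    [[0,0,0],[-25,-45,0],0.5],
    [[0,0,0],[-45,-80,0],0.5],
    [[0,0,0],[-65,-115,0],0.5],
    [[0,0,0],[-80,-140,0],0.5],
  ],
)

```text
clock: 12.4
position: [330.8, -514.2, 234.8]
ee_rot: [-0.064, 0.703, 0.061, 0.705]
contact_force: [0.2, -0.9, 0.2]
gripper_width: 42.7
```

Run:
```python
from h import *
im,d=shot("scene","scene4"); im2,d2=shot("top","top4")
cv2.imwrite('pics/top4c.png',cv2.resize(im2[100:310,150:430],None,fx=2.8,fy=2.8,interpolation=cv2.INTER_CUBIC))
```

```text
(no output)
```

View pics/top4c.png

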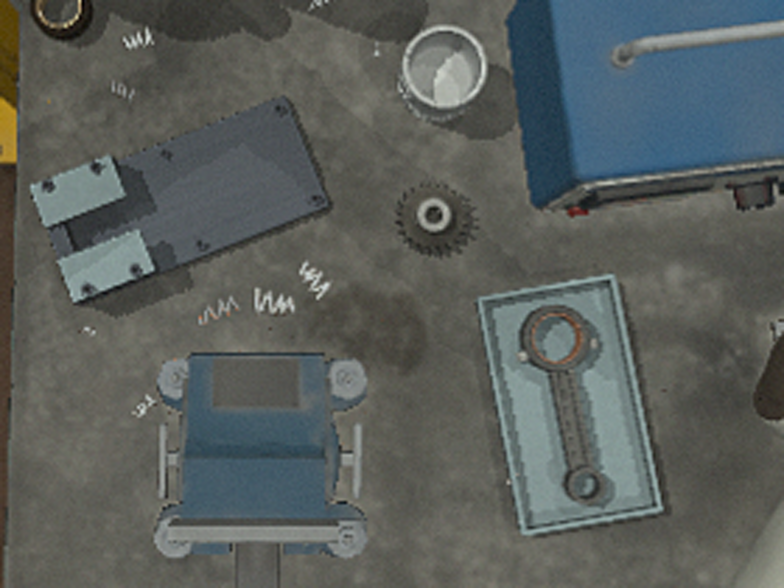

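The top view shows the rod lying in the tray, big end at (558,338) and small end at (585,485), inside the rim on all sides. The fixture is empty. The gear (435,216) and piston (443,70) are at the pixels they started at.

Run:
```python
from h import *
a=np.load('pics/top0.npz')['im'].astype(int);b=np.load('pics/top4.npz')['im'].astype(int)
print("piston/gear diff",abs(a-b)[105:145,290:328].mean(),abs(a-b)[163:195,288:324].mean())
W=cloud("top",np.load('pics/top4.npz')['d'])
for c,r in((340,222),(350.,250),(358,281)): pass
P=W.reshape(-1,3);P=P[np.isfinite(P[:,0])]-[424.2,-371.6,0]
th=np.radians(10.2);x=P[:,0]*np.cos(th)+P[:,1]*np.sin(th);y=-P[:,0]*np.sin(th)+P[:,1]*np.cos(th)
m=(abs(x)<88)&(abs(y)<48)&(P[:,2]>14)
for lo in(-90,-60,0,30,60): 
    k=m&(x>=lo)&(x<lo+30); print(lo,k.sum(),np.percentile(P[k,2],[50,95]).round(1),y[k].min().round(),y[k].max().round())
print(x[m].min(),x[m].max())
print(arm.job_done())
```

```text
piston/gear diff 2.5355263157894736 3.0011574074074074
-90 469 [606.8 615.4] -36.0 48.0
-60 1687 [602.1 611.9] -25.0 48.0
0 2887 [572.1 580.6] -33.0 43.0
30 2788 [566.6 574.7] -46.0 36.0
60 779 [549.8 566.5] -32.0 28.0
-85.26036090446001 82.36075867132561
the job is handed in; nothing more can be done
None
```

I slid the rod about 64 mm straight out along the bed, until the picture showed the ring clear of the lips. I then lifted it and laid it in the tray, big end pointing away from the robot, and handed the job in at about 12.5 s of the 38 s allowed.

- **Pull:** the force reading stayed within about 6 N, with nothing to suggest the rod pressed up against the lips.
- **Placing:** on touching the tray floor the wrist reading rose from −6 N to +3.6 N, about 10 N on the floor. After I opened the fingers it went back to about 0.
- **Last picture:** the rod lies inside the rim on all sides and the fixture is empty. The gripper has backed off to about 235 mm above the bench, well away from the tray.
- **Piston and gear:** the picture around both is unchanged from the start apart from noise (mean difference about 3 grey levels).
- **Failed check:** my final depth check of the rod's height in the tray was spoiled because the arm came into the measured area (readings of 550–615 mm). That it lies flat rests on the level reading before lowering (underside about 112 mm at both ends), the contact force and the last picture.

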